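Sort shut and open clamps and a pipe coupling into trays

ROBOT

A 6-joint arm with a two-finger parallel gripper is mounted at the origin on the work surface. World frame = base frame: x ahead of the robot, y to its left, z up, the work surface at z = 0. Lengths are in m, angles in rad, forces in N, time in s.
With the tool pointing down it reaches from about 0.25 to 0.775 m from the base axis. Payload 8.9 kg.
Tool frame: the origin (TCP) lies on the mounting face of the last link; the fingertips stand 173 mm ahead of it and the grasp point (between the pads) lies 155 mm ahead of it (pinch_z is the distance from the TCP to the grasp point, in m); x points along the fingers, z is the direction in which the jaws open and shut, and the axes are right-handed (so a half turn about x gives the same grasp; the last joint's range is limited). The gripper opens to 85 mm and grips with 20 to 120 N. Pads are 22 mm wide; open, the fingers measure 114 mm over their backs; the gripper's body (76 mm by 85 mm) begins 54 mm behind the grasp point. The pads swing forward as they close: fully open they stand 13 mm farther back than shut.
Start: joints at [0.978, 0.291, -0.153, 1.127, 0, 1.431], TCP at [0.23, 0.472, 0.405] pointing down, gripper open.
Joint ranges: [-2.52, 2.52], [-0.91, 1.74], [-1.3, 1.37], [-1.96, 2.02], [-1.52, 1.47], [-3.14, 3.14]. Speed limits (rad/s): [2.22, 2.22, 2.79, 3.14, 3.14, 3.14].

INTERFACE

Orientations are given as a unit quaternion [x, y, z, w].
In Python, from cell import state, camera, calibration, job_done, search_frame, spot_point, pinch_z gives the robot as it stands. The module is installed in compiled form; this text tells all that it offers.
- The arm moves only by the tool step_arm, never from a script. Its argument "steps" is a list of rows, each a list of 4 numbers: the shift along the tool's x, y, z in mm, then the turn about the tool's x in rad. In form: [[tx, ty, tz, spin], ...]. A call has 1 to 8 rows; each row is the pose to reach, as a shift and turn from the pose commanded when the call began, along the tool's axes at that moment; what a row does not reach only later rows make up. A row lasts 1/8 s, in which the tool goes at most 62.5 mm and 10.7 degrees, less where a joint would pass 70% of its speed; a pose out of reach is approached as far as the arm can. A call with a gripper value outside its range is refused whole. "gripper" is the closure in counts, from 0 (fully open) to 255 (shut), set as the call begins (left out, the last holds). The fingers move at their own pace and stop on an object; "squeeze" is the grip in N (left out, the last holds). Time passes only in rows, so rows that repeat a pose let the fingers close. It gives the time, the measured TCP pose, the force and the opening at its end, in the units of the state.
- state(): the state, without advancing time (a new reading comes with each control period).
- camera(name): name is "scene" or "top"; returns the picture (480x640x3 uint8, red, green, blue); there is no depth.
- calibration(name): a dict with "fx", "fy", "cx", "cy" (pixels), "R" (3x3) and "t" (3): a world point X has camera coordinates R X + t. Camera axes: x right, y down, z forward; pixel columns grow to the right and rows downward; lengths in m; the calibration is good to about 2 mm. A picture is of the moment at which its call begins. calibration takes no time and is no camera call.
- job_done(): hands the job in, once; it reports no verdict.
Trained networks look in the newest picture that a camera, given by its name, has taken for a name from the list of things; names that differ only in an ending like _2 or _b are one class to them, and where a whole thing is asked for, a point or a joint stands for the part that bears it (a point fixed in the world has none). Each returns a list of dicts, best first, with "confidence" (0 to 1); they miss things now and then, are a little off and sometimes report something else, mostly with a low value. They report only what shows in the picture. A call takes as long as a camera call.
- search_frame(name, camera): "extent" ([left, top, right, bottom] in pixels, round what is visible of it).
- spot_point(name, camera): "pixel" ([column, row] in pixels: a listed point, or the origin of a listed thing).
The state is a dict: "t": time; "joints": joint angles; "qd": joint speeds; "effort": joint torques, N m; "ee_pos": TCP position; "ee_rot": TCP orientation; "wrist_force": force on the tool from outside, world axes, zero at the start; "moment": the same for the moment, N m; "opening": finger opening in m.
Only numpy, scipy, OpenCV 4.12 (cv2) and the standard library are available. Lean on these libraries where they do the work, as an engineer would, in place of code of your own. Each camera call takes 0.05 s, during which the arm holds its last target.

TASK

Clear the workbench: put both clamps whose jaws are ratcheted shut into the blue tray, both clamps whose jaws are open into the green tray, and the white pipe coupling into the red tray, whatever the colour of the clamps' handles. Leave each clamp lying flat on its tray's floor, not on another clamp or on the lip, and the coupling standing upright, and leave the glass jar and the tape measure standing where they are between the trays.

Things in the scene. Friction and masses are not known exactly. Their poses are not given: they have to be found in the camera images.
- clamp_shut_orange: Small hand clamp with orange handles, jaws ratcheted shut: steel jaws meet, handles close together, ratchet bar across both. 101 mm long (x -51 to 51), 38 wide. Rigid, 63-126 g, lies flat; 24 mm tall, 28 at the black body block, 36 mm (x) by 30 mm (y), flat sides: grip it across y. Origin: underside centre of the block; z up, +x to the steel jaws, -x to the handles.
- clamp_open_orange: Small hand clamp with orange handles, jaws open: jaws and handles both spread, an X from above. 101 mm long (x -50 to 50), 61 wide over jaw tips and handle ends. Rigid, 63-126 g, lies flat; 24 mm tall, 28 at the black body block, 36 mm (x) by 30 mm (y), flat sides: grip it across y. Origin: underside centre of the block; z up, +x to the steel jaws, -x to the handles.
- clamp_shut_yellow: Small hand clamp with yellow handles, jaws ratcheted shut: steel jaws meet, handles close together, ratchet bar across both. 101 mm long (x -51 to 51), 38 wide. Rigid, 63-126 g, lies flat; 24 mm tall, 28 at the black body block, 36 mm (x) by 30 mm (y), flat sides: grip it across y. Origin: underside centre of the block; z up, +x to the steel jaws, -x to the handles.
- clamp_open_yellow: Small hand clamp with yellow handles, jaws open: jaws and handles both spread, an X from above. 101 mm long (x -50 to 50), 61 wide over jaw tips and handle ends. Rigid, 63-126 g, lies flat; 24 mm tall, 28 at the black body block, 36 mm (x) by 30 mm (y), flat sides: grip it across y. Origin: underside centre of the block; z up, +x to the steel jaws, -x to the handles.
- coupling: White plastic pipe coupling: a plain tube standing on end, 42 mm outside diameter, 33 mm bore, 45 mm tall, 42 to 84 g. Origin: centre of the underside; z up along its bore. Grip across the outside.
- tray_blue: Blue shallow tray, fixed to the bench: outside 140 mm in its x by 160 mm in its y, lip 12 mm high over the bench and 3 mm thick, so 134 x 154 mm inside; floor 3 mm thick. Origin: centre of the underside, at bench height; z up.
- tray_green: Green shallow tray, fixed to the bench: outside 140 mm in its x by 160 mm in its y, lip 12 mm high over the bench and 3 mm thick, so 134 x 154 mm inside; floor 3 mm thick. Origin: centre of the underside, at bench height; z up.
- tray_red: Red shallow tray, fixed to the bench: outside 140 mm in its x by 160 mm in its y, lip 12 mm high over the bench and 3 mm thick, so 134 x 154 mm inside; floor 3 mm thick. Origin: centre of the underside, at bench height; z up.
- jar: Bystander: amber glass jar with steel cap, 48 mm diameter, 65 mm tall, standing loose in a gap between two trays. Origin: centre of the underside, z up.
- tape: Bystander: grey tape measure with black round faces, 64 mm in x, 38 mm in y, 60 mm tall, standing loose in the other gap between two trays. Origin: centre of the underside, z up.

How it is judged:
By the outcome, as a careful person would: the job done as asked, in the order asked, and still so for the second after the job is handed in, with the robot touching nothing.
It also fails if it takes over 109 s, if anything falls off the work surface, if the arm or the gripper's body presses on something with over 40 N, if the wrist force passes 120 N, or if a joint passes its speed limit or range.

## Working session

There is one attempt and no reset: what is moved stays moved. The work goes in short steps, Python scripts to look and compute and a tool call to move; the robot and the scene stay as the last step left them, time stands still between calls to the robot, and variables do not carry over. Pictures are saved under pics/ and viewed, and the job is handed in when it is done.

Besides the shell and the picture viewer there is one more tool, called after "Emit:" in YAML: its name, and indented under it one key for each argument. step_arm: Moves the arm, as the interface text tells. Its arguments: {"type":"object","properties":{"steps":{"type":"array"},"gripper":{"type":"number"},"squeeze":{"type":"number"}},"required":["steps"]}

```bash
mkdir -p pics; ls; cat > h.py <<'E'
import numpy as np, cv2
from cell import *
from scipy.spatial.transform import Rotation as Rn
def snap(n,f):
    im=camera(n); cv2.imwrite(f'pics/{f}.png',cv2.cvtColor(im,cv2.COLOR_RGB2BGR)); return im
def ray(n,px,z):
    c=calibration(n); R=np.array(c['R']);t=np.array(c['t'])
    d=R.T@np.array([(px[0]-c['cx'])/c['fx'],(px[1]-c['cy'])/c['fy'],1]); o=-R.T@t
    return o+d*(z-o[2])/d[2]
def proj(n,X):
    c=calibration(n); p=np.array(c['R'])@np.array(X)+np.array(c['t'])
    return np.array([c['fx']*p[0]/p[2]+c['cx'],c['fy']*p[1]/p[2]+c['cy']])
E
python3 - <<'E'
from h import *
snap('top','top0'); snap('scene','scene0')
for n in ['clamp_shut_orange','clamp_open_orange','clamp_shut_yellow','clamp_open_yellow','coupling','tray_blue','tray_green','tray_red','jar','tape']:
    z={'c':0.028}.get(n[0],0.0)
    for d in spot_point(n,'top')[:3]:
        print(n,np.round(d['pixel'],1),round(d['confidence'],2),np.round(ray('top',d['pixel'],0.0),4))
s=state();print(s['t'],s['ee_pos'],s['ee_rot'],s['opening'],pinch_z);print(Rn.from_quat(s['ee_rot']).as_matrix().round(3))
c=calibration('top');print(c)
E
```

```text
pics
clamp_shut_orange [468.3 299.9] 0.93 [ 0.4392 -0.3068  0.    ]
clamp_open_orange [133.1 302.6] 0.64 [0.4238 0.3195 0.    ]
clamp_shut_yellow [385.3 276.3] 0.61 [ 0.4809 -0.1482  0.    ]
clamp_open_yellow [218.8 273.1] 0.76 [0.481  0.1645 0.    ]
clamp_open_yellow [136.  301.9] 0.52 [0.4252 0.3143 0.    ]
coupling [302.8 268.7] 0.63 [0.4922 0.008  0.    ]
coupling [237.1 184.8] 0.57 [0.6486 0.136  0.    ]
tray_blue [447.5 203.3] 0.86 [ 0.6231 -0.2676  0.    ]
tray_green [171.3 187. ] 0.69 [0.6412 0.2592 0.    ]
tray_green [379.4 184.4] 0.57 [ 0.6564 -0.1356  0.    ]
tray_red [309.9 177.3] 0.84 [ 0.6667 -0.0019  0.    ]
jar [381.7 184.7] 0.82 [ 0.656 -0.14   0.   ]
tape [237.3 187.6] 0.94 [0.6432 0.1354 0.    ]
0.6 [0.23014282 0.47184832 0.40470188] [-0.37470595  0.59967166  0.37470282  0.59965586] 0.08520175372454047 0.1547
[[-0.    -0.899  0.438]
 [-0.     0.438  0.899]
 [-1.     0.    -0.   ]]
{'fx': 465.4958139468508, 'fy': 465.4958139468508, 'cx': 316.81531543866043, 'cy': 235.64988595493276, 'R': array([[ 0.01888608, -0.99912159,  0.0374081 ],
       [-0.99660868, -0.0218093 , -0.07934413],
       [ 0.08009027, -0.03578274, -0.99614514]]), 't': array([-0.02768145,  0.5528526 ,  0.8362477 ])}
```

View pics/top0.png

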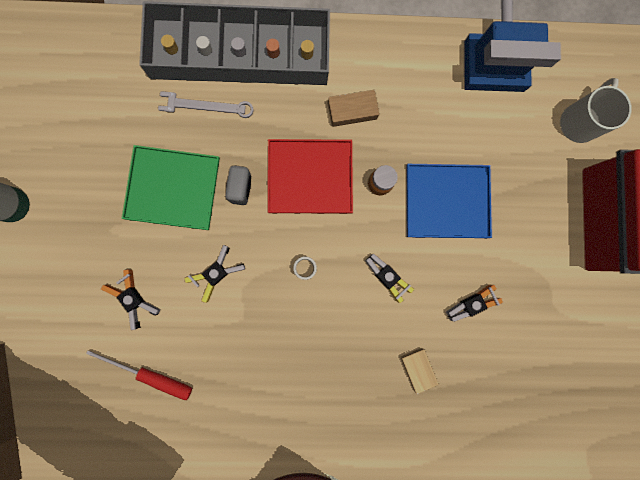

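View pics/scene0.png

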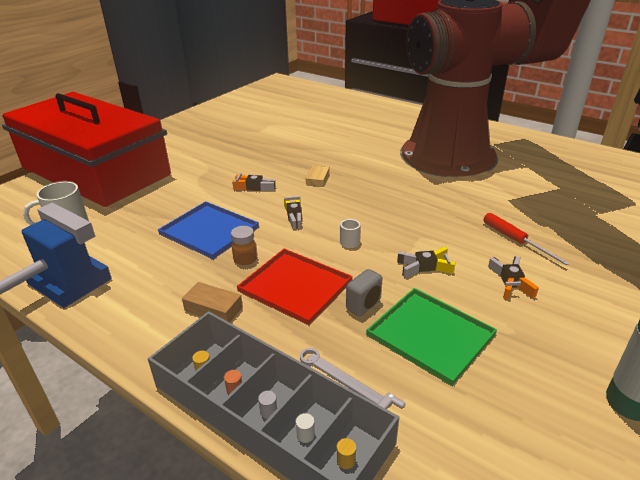

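The top view shows the open orange clamp at about (128,300) and the open yellow at (213,274). The shut yellow is at (390,277), the shut orange at (476,304) and the coupling at (303,267). The trays are green (172,188), red (310,177) and blue (448,201). The tape stands at (237,185) and the jar at (382,181). Next I'll measure these precisely.

```bash
python3 - <<'E'
from h import *
im=cv2.imread('pics/top0.png')
hsv=cv2.cvtColor(im,cv2.COLOR_BGR2HSV)
tiles=[]
for n,(u,v) in dict(oo=(130,298),oy=(213,274),sy=(388,277),so=(475,303)).items():
    w=30; cr=im[v-w:v+w,u-w:u+w]; 
    dark=(cr.max(2)<55).astype(np.uint8)
    k,l,st,ce=cv2.connectedComponentsWithStats(dark)
    print(n,[(st[i,4],np.round(ce[i]+[u-w,v-w],1)) for i in range(1,k) if st[i,4]>30])
    tiles.append(np.vstack([cv2.resize(cr,(200,200),interpolation=cv2.INTER_CUBIC),cv2.resize(dark[...,None].repeat(3,2)*255,(200,200),interpolation=0)]))
cv2.imwrite('pics/cr.png',np.hstack(tiles))
# trays
for n,(lo,hi) in dict(green=((50,150,60),(75,255,255)),blue=((105,120,60),(125,255,255))).items():
    m=cv2.inRange(hsv,lo,hi); k,l,st,ce=cv2.connectedComponentsWithStats(m); i=[j for j in range(1,k) if 3000<st[j,4]][0]
    c=cv2.findContours((l==i).astype(np.uint8),0,1)[0][0]; r=cv2.minAreaRect(c); b=cv2.boxPoints(r)
    W=np.array([ray('top',p,0.006) for p in b]); print(n,W.mean(0).round(3),W[:,:2].round(3).tolist())
m=cv2.inRange(hsv,(0,180,80),(4,255,255))|cv2.inRange(hsv,(176,180,80),(180,255,255)); k,l,st,ce=cv2.connectedComponentsWithStats(m)
i=[j for j in range(1,k) if 4000<st[j,4] and abs(ce[j][0]-310)<20][0]
c=cv2.findContours((l==i).astype(np.uint8),0,1)[0][0]; b=cv2.boxPoints(cv2.minAreaRect(c));W=np.array([ray('top',p,0.006) for p in b]); print('red',W.mean(0).round(3),W[:,:2].round(3).tolist())
E
```

```text
oo [(np.int32(340), array([132.2, 298.9])), (np.int32(35), array([137. , 323.9]))]
oy [(np.int32(263), array([214.5, 273.4]))]
sy [(np.int32(260), array([387.1, 276.5]))]
so [(np.int32(353), array([469.6, 305.3]))]Traceback (most recent call last):
  File "<stdin>", line 14, in <module>
IndexError: list index out of range
```

View pics/cr.png

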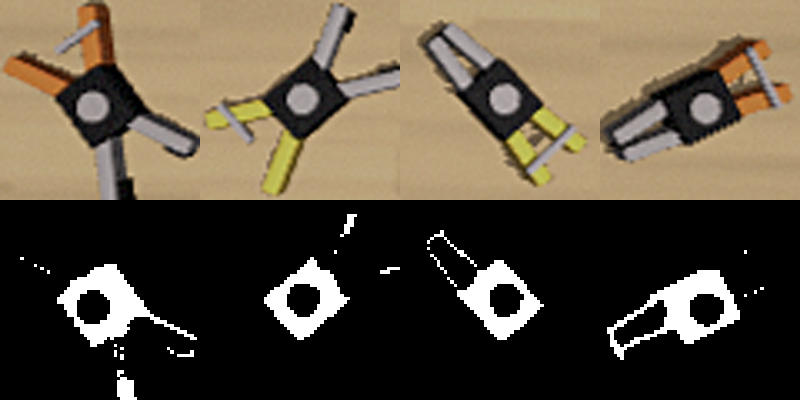

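```bash
cat > seg.py <<'E'
from h import *
def clamp(im,u,v,name,cam='top',z=0.028):
    w=34; u=int(u);v=int(v);S=4
    cr=im[v-w:v+w,u-w:u+w]; g=cv2.resize(cr,None,fx=S,fy=S,interpolation=cv2.INTER_LINEAR)
    d=(g.max(2)<62).astype(np.uint8)
    # fill holes
    cs,_=cv2.findContours(d,cv2.RETR_CCOMP,cv2.CHAIN_APPROX_NONE)
    holes=[c for c in cv2.findContours(d,cv2.RETR_CCOMP,cv2.CHAIN_APPROX_NONE)[0]]
    f=d.copy()
    cc,h=cv2.findContours(d,cv2.RETR_CCOMP,cv2.CHAIN_APPROX_NONE)
    best=None
    for i,c in enumerate(cc):
        if h[0][i][3]>=0:
            a=cv2.contourArea(c); (x,y),r=cv2.minEnclosingCircle(c)
            if a>500 and a/(np.pi*r*r)>0.75: 
                M=cv2.moments(c); best=(M['m10']/M['m00'],M['m01']/M['m00'],a); cv2.drawContours(f,[c],-1,1,-1)
    k=cv2.getStructuringElement(cv2.MORPH_ELLIPSE,(33,33)); f=cv2.morphologyEx(f,cv2.MORPH_OPEN,k)
    kk,l,st,ce=cv2.connectedComponentsWithStats(f); i=1+np.argmax(st[1:,4])
    c=max(cv2.findContours((l==i).astype(np.uint8),0,1)[0],key=cv2.contourArea)
    r=cv2.minAreaRect(c); T=lambda p:ray(cam,((p[0]+.5)/S-.5+u-w,(p[1]+.5)/S-.5+v-w),z)
    B=np.array([T(p) for p in cv2.boxPoints(r)]); e=[B[1]-B[0],B[2]-B[1]]
    print(name,'disc',T(best).round(4)[:2] if best else None,'rect',B.mean(0).round(4)[:2],[(round(np.linalg.norm(x),4),round(np.degrees(np.arctan2(x[1],x[0]))%180,1)) for x in e])
    cv2.drawContours(g,[cv2.boxPoints(r).astype(int)],-1,(255,0,255),1)
    return g
E
python3 - <<'E'
from seg import *
im=cv2.imread('pics/top0.png')
t=[clamp(im,u,v,n) for n,(u,v) in dict(oo=(130,298),oy=(213,274),sy=(388,277),so=(475,303)).items()]
cv2.imwrite('pics/cr2.png',cv2.resize(np.hstack(t),(800,200)))
b,g,r=[im[...,i].astype(int) for i in range(3)]
for n,m in dict(green=(g>b+40)&(g>r+40),blue=(b>r+50)&(b>g+30),red=(r>g+90)&(r>b+90)).items():
    k,l,st,ce=cv2.connectedComponentsWithStats(m.astype(np.uint8))
    tgt=dict(green=(172,188),blue=(448,201),red=(310,177))[n]; i=l[tgt[1],tgt[0]]
    c=cv2.findContours((l==i).astype(np.uint8),0,1)[0][0]; q=cv2.boxPoints(cv2.minAreaRect(c)); W=np.array([ray('top',p,0.006) for p in q])
    print(n,W.mean(0).round(3),W[:,:2].round(3).tolist())
m=(im.min(2)>120).astype(np.uint8);k,l,st,ce=cv2.connectedComponentsWithStats(m)
for i in range(1,k):
    if st[i,4]>20 and abs(ce[i]-[303,267]).max()<25: print(st[i],ce[i],ray('top',ce[i],.045).round(4))
E
```

```text
oo disc [0.4308 0.3201] rect [0.4323 0.3153] [(np.float64(0.035), np.float64(127.4)), (np.float64(0.0391), np.float64(37.5))]
oy disc [0.4805 0.1695] rect [0.481  0.1674] [(np.float64(0.0369), np.float64(133.2)), (np.float64(0.0315), np.float64(43.0))]
sy disc [ 0.4811 -0.1499] rect [ 0.4811 -0.1468] [(np.float64(0.0316), np.float64(133.1)), (np.float64(0.0373), np.float64(43.5))]
so disc [ 0.4312 -0.3115] rect [ 0.4332 -0.3068] [(np.float64(0.0391), np.float64(116.8)), (np.float64(0.0334), np.float64(26.8))]
green [0.64  0.26  0.006] [[0.579, 0.347], [0.72, 0.335], [0.701, 0.171], [0.56, 0.185]]
blue [ 0.628 -0.269  0.006] [[0.696, -0.187], [0.701, -0.351], [0.559, -0.349], [0.556, -0.188]]
red [ 0.669 -0.002  0.006] [[0.597, 0.076], [0.737, 0.079], [0.742, -0.081], [0.601, -0.083]]
[    0   228   640    98 13745] [307.87886504 268.45936704] [ 0.4924 -0.0007  0.045 ]
[316 274   9  11  24] [319.16666667 277.91666667] [ 0.476  -0.0212  0.045 ]
```

```bash
python3 - <<'E'
import cv2,numpy as np
im=cv2.imread('pics/top0.png')
cv2.imwrite('pics/cr3.png',cv2.resize(im[140:340,95:315][:, :],(660,600),interpolation=cv2.INTER_CUBIC))
E
```

```text
(no output)
```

View pics/cr2.png

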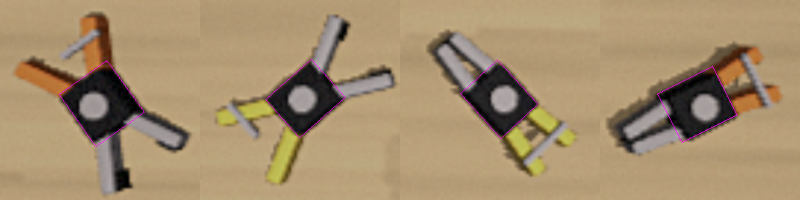

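View pics/cr3.png

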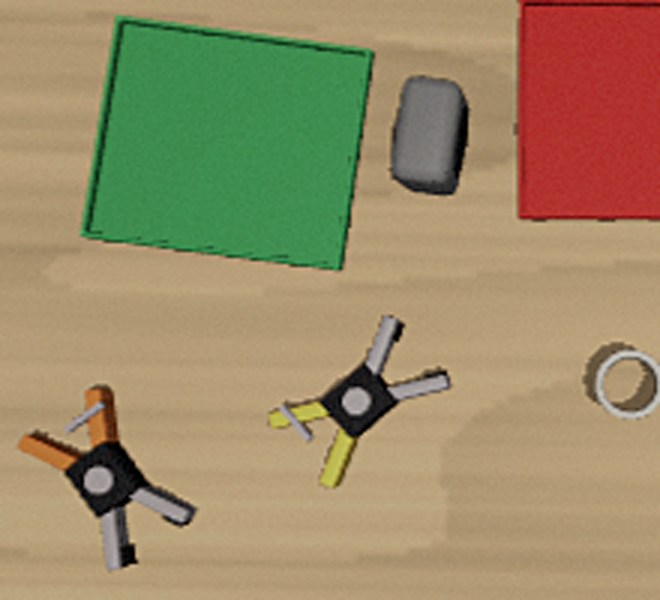

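```bash
cat >> h.py <<'E'
def rel(x,y,z,head,s=None):
    "head: deg heading of tool z; returns row"
    s=s or state(); R=Rn.from_quat(s['ee_rot']).as_matrix(); p=np.array(s['ee_pos'])
    d=R.T@(np.array([x,y,z])-p)*1000
    h=np.degrees(np.arctan2(R[1,2],R[0,2])); sp=(h-head+180)%360-180
    print('row',d.round(1).tolist(),round(np.radians(sp),3),'| head',h.round(1),'t',round(s['t'],2),'open',round(s['opening'],4),'F',np.round(s['wrist_force'],1),'p',p.round(4),'j6',round(s['joints'][5],2))
E
python3 -c "
from h import *
rel(.4312,-.3115,.30,26.8)"
```

```text
row [104.7, -524.1, -615.9] 0.649 | head 64.0 t 0.6 open 0.0852 F [ 0.1 -0.4  0. ] p [0.2301 0.4718 0.4047] j6 1.43
```

Emit:
step_arm:
  steps:
    - [104.7,-524.1,-615.9,0.649]
    - [104.7,-524.1,-615.9,0.649]
    - [104.7,-524.1,-615.9,0.649]
    - [104.7,-524.1,-615.9,0.649]
    - [104.7,-524.1,-615.9,0.649]
    - [104.7,-524.1,-615.9,0.649]
    - [104.7,-524.1,-615.9,0.649]
    - [104.7,-524.1,-615.9,0.649]
  gripper: 0
  squeeze: 40

```text
t: 1.6
ee_pos: [0.3536, -0.0105, 0.3407]
ee_rot: [-0.164, 0.687, 0.164, 0.688]
wrist_force: [0.9, 1.5, 0.5]
opening: 0.0857
```

```bash
python3 -c "
from h import *
rel(.4312,-.3115,.28,26.8)"
```

```text
row [60.9, -303.6, -66.6] 0.0 | head 26.8 t 1.6 open 0.0857 F [0.9 1.5 0.5] p [ 0.3536 -0.0105  0.3407] j6 0.87
```

Emit:
step_arm:
  steps:
    - [60.9,-303.6,-66.6,0]
    - [60.9,-303.6,-66.6,0]
    - [60.9,-303.6,-66.6,0]
    - [60.9,-303.6,-66.6,0]
    - [60.9,-303.6,-66.6,0]
    - [60.9,-303.6,-66.6,0]
    - [60.9,-303.6,-66.6,0]
    - [60.9,-303.6,-66.6,0]

```text
t: 2.6
ee_pos: [0.4308, -0.3083, 0.2799]
ee_rot: [-0.164, 0.688, 0.164, 0.688]
wrist_force: [-0.4, 0.4, -0.5]
opening: 0.0853
```

```bash
python3 - <<'E'
from h import *
rel(.4312,-.3115,.178,26.8)
snap('top','t1');snap('scene','s1')
print(proj('scene',[.4312,-.3115,.028]))
E
```

```text
row [101.9, -3.1, -1.1] 0.001 | head 26.9 t 2.6 open 0.0853 F [-0.4  0.4 -0.5] p [ 0.4308 -0.3083  0.2799] j6 0.34
[253.85941152 176.90734446]
```

View pics/s1.png

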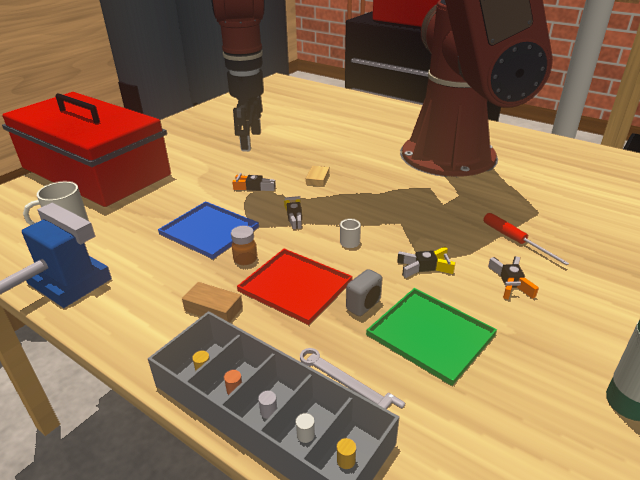

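The gripper now hangs above the shut orange clamp, whose block is at about (254,180) and agrees with my projected (254,177). Descending.

Emit:
step_arm:
  steps:
    - [40,-3,-1,0]
    - [75,-3,-1,0]
    - [90,-3,-1,0]
    - [98,-3,-1,0]
    - [102,-3,-1,0]
    - [102,-3,-1,0]

```text
t: 3.45
ee_pos: [0.4317, -0.3127, 0.1782]
ee_rot: [-0.164, 0.688, 0.164, 0.688]
wrist_force: [0.2, -0.1, 0.5]
opening: 0.0855
```

Emit:
step_arm:
  steps:
    - [0,0,0,0]
    - [0,0,0,0]
    - [0,0,0,0]
    - [0,0,0,0]
    - [0,0,0,0]
    - [0,0,0,0]
    - [0,0,0,0]
  gripper: 255
  squeeze: 40

```text
t: 4.32
ee_pos: [0.4315, -0.3127, 0.178]
ee_rot: [-0.164, 0.688, 0.164, 0.688]
wrist_force: [0.4, 1.2, 5.6]
opening: 0.0293
```

Emit:
step_arm:
  steps:
    - [-15,0,0,0]
    - [-40,0,0,0]
    - [-75,0,0,0]
    - [-100,0,0,0]
    - [-100,0,0,0]

```text
t: 4.95
ee_pos: [0.432, -0.3131, 0.28]
ee_rot: [-0.165, 0.687, 0.163, 0.689]
wrist_force: [-0.4, 0.0, -0.5]
opening: 0.029
```

```bash
python3 - <<'E'
from h import *
rel(.628,-.305,.278,90.7)
E
```

```text
row [2.6, -81.2, 178.6] -1.115 | head 26.8 t 4.95 open 0.029 F [-0.4  0.  -0.5] p [ 0.432  -0.3131  0.28  ] j6 0.34
```

Emit:
step_arm:
  steps:
    - [2,-14,30,-0.186]
    - [2,-27,60,-0.37]
    - [2,-41,90,-0.55]
    - [2,-54,119,-0.74]
    - [2,-68,149,-0.92]
    - [2,-81,178.6,-1.115]
    - [2,-81,178.6,-1.115]
    - [2,-81,178.6,-1.115]

```text
t: 5.95
ee_pos: [0.6266, -0.3041, 0.2746]
ee_rot: [-0.502, 0.498, 0.503, 0.497]
wrist_force: [0.1, -0.0, -0.4]
opening: 0.0291
```

```bash
python3 - <<'E'
from h import *
snap('top','t2');
rel(.628,-.305,.183,90.7)
E
```

```text
row [92.0, -1.7, -0.8] -0.002 | head 90.6 t 6.0 open 0.0292 F [-0.1 -0.4 -1.4] p [ 0.6264 -0.3043  0.275 ] j6 -0.57
```

View pics/t2.png

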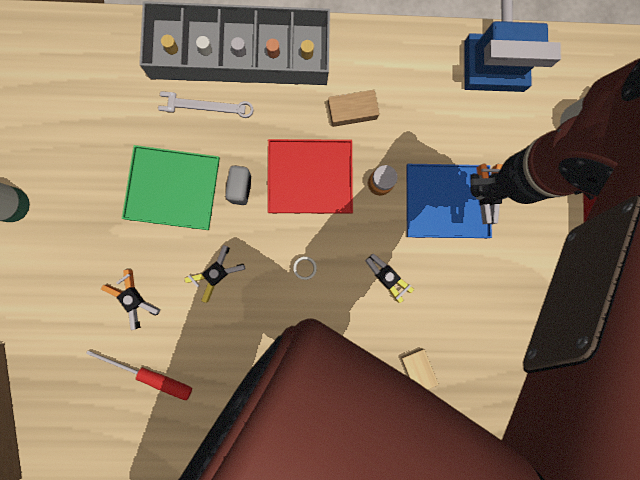

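The shut orange clamp is held square over the right half of the blue tray, at about (489,195). Lowering it.

Emit:
step_arm:
  steps:
    - [40,-1,-0.5,0]
    - [70,-1.5,-1,0]
    - [83,-1.5,-1,0]
    - [90,-1.5,-1,0]
    - [93,-1.5,-1,0]
    - [93,-1.5,-1,0]
    - [93,-1.5,-1,0]

```text
t: 6.88
ee_pos: [0.6291, -0.3054, 0.1834]
ee_rot: [0.503, -0.497, -0.503, -0.497]
wrist_force: [0.2, -0.6, -0.8]
opening: 0.0297
```

Emit:
step_arm:
  steps:
    - [0,0,0,0]
    - [0,0,0,0]
    - [0,0,0,0]
    - [0,0,0,0]
  gripper: 125

```text
t: 7.38
ee_pos: [0.6288, -0.3053, 0.1826]
ee_rot: [-0.503, 0.497, 0.503, 0.497]
wrist_force: [-0.0, -0.3, 0.6]
opening: 0.0437
```

Emit:
step_arm:
  steps:
    - [-10,0,0,0]
    - [-40,0,0,0]
    - [-80,0,0,0]
    - [-100,0,0,0]
    - [-100,0,0,0]

```text
t: 8.0
ee_pos: [0.6295, -0.3056, 0.2851]
ee_rot: [0.504, -0.497, -0.502, -0.497]
wrist_force: [0.3, -0.6, -0.6]
opening: 0.0435
```

```bash
python3 - <<'E'
from h import *
rel(.4811,-.1499,.28,133.2)
E
```

```text
row [4.3, 146.5, 157.6] -0.742 | head 90.7 t 8.0 open 0.0435 F [ 0.3 -0.6 -0.6] p [ 0.6295 -0.3056  0.2851] j6 -0.57
```

Emit:
step_arm:
  steps:
    - [4,36,39,-0.185]
    - [4,73,79,-0.37]
    - [4,110,118,-0.555]
    - [4,146.5,157.6,-0.742]
    - [4,146.5,157.6,-0.742]
    - [4,146.5,157.6,-0.742]
    - [4,146.5,157.6,-0.742]
  gripper: 0

```text
t: 8.88
ee_pos: [0.4812, -0.1502, 0.2784]
ee_rot: [0.649, -0.281, -0.649, -0.281]
wrist_force: [-0.5, -0.2, 0.5]
opening: 0.085
```

```bash
python3 - <<'E'
from h import *
snap('scene','s3')
rel(.4811,-.1499,.178,133.2)
E
```

```text
row [100.4, -0.2, 0.3] -0.001 | head 133.1 t 8.93 open 0.0858 F [-0.4 -0.2 -0.1] p [ 0.4811 -0.1502  0.2784] j6 -1.2
```

View pics/s3.png

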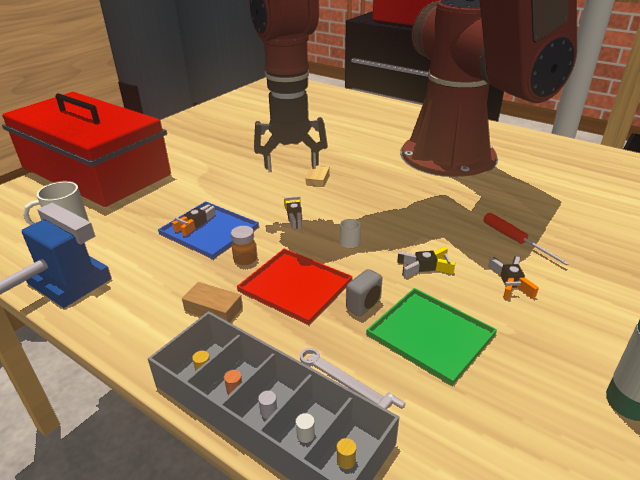

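The shut orange clamp lies flat in the blue tray at about (195,218). The gripper is above the shut yellow one at about (293,212).

Emit:
step_arm:
  steps:
    - [40,0,0,0]
    - [75,0,0,0]
    - [90,0,0,0]
    - [98,0,0,0]
    - [100.5,0,0,0]
    - [100.5,0,0,0]

```text
t: 9.68
ee_pos: [0.4808, -0.1497, 0.1788]
ee_rot: [0.649, -0.281, -0.649, -0.281]
wrist_force: [-0.2, -1.0, 1.0]
opening: 0.0854
```

Emit:
step_arm:
  steps:
    - [0,0,0,0]
    - [0,0,0,0]
    - [0,0,0,0]
    - [0,0,0,0]
    - [0,0,0,0]
    - [0,0,0,0]
    - [0,0,0,0]
  gripper: 255

```text
t: 10.55
ee_pos: [0.4805, -0.1495, 0.1785]
ee_rot: [0.649, -0.281, -0.649, -0.281]
wrist_force: [-1.1, 0.3, 5.7]
opening: 0.0294
```

Emit:
step_arm:
  steps:
    - [-15,0,0,0]
    - [-40,0,0,0]
    - [-75,0,0,0]
    - [-100,0,0,0]
    - [-100,0,0,0]

```text
t: 11.18
ee_pos: [0.4812, -0.1498, 0.2805]
ee_rot: [0.65, -0.281, -0.648, -0.281]
wrist_force: [1.0, 0.4, 0.0]
opening: 0.0294
```

```bash
python3 - <<'E'
from h import *
snap('top','t4')
rel(.628,-.233,.278,90.7)
E
```

```text
row [1.5, -50.2, -161.7] 0.742 | head 133.2 t 11.22 open 0.0293 F [ 0.4  0.8 -1.3] p [ 0.4807 -0.1496  0.2791] j6 -1.2
```

View pics/t4.png

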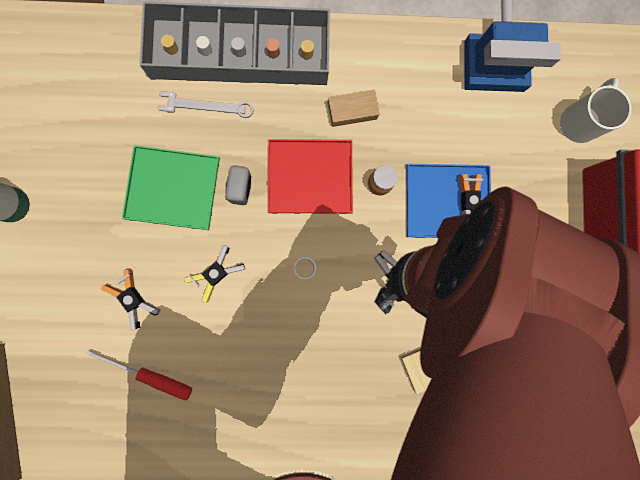

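The orange clamp lies straight in the right half of the blue tray at about (473,195), and the yellow clamp is in the gripper.

Emit:
step_arm:
  steps:
    - [1,-10,-32,0.15]
    - [1,-20,-65,0.3]
    - [1,-30,-97,0.45]
    - [1,-40,-129,0.6]
    - [1,-50,-162,0.742]
    - [1,-50,-162,0.742]
    - [1,-50,-162,0.742]

```text
t: 12.1
ee_pos: [0.627, -0.2328, 0.2759]
ee_rot: [-0.503, 0.497, 0.504, 0.496]
wrist_force: [-0.1, 0.3, -0.5]
opening: 0.0295
```

```bash
python3 - <<'E'
from h import *
im=snap('top','t5')
rel(.628,-.233,.182,90.7)
print(ray('top',(473,199),.031))
E
```

```text
row [94.3, -1.3, -0.4] 0.002 | head 90.8 t 12.15 open 0.0294 F [-0.2 -0.2 -0.8] p [ 0.6269 -0.2327  0.2763] j6 -0.48
[ 0.62741411 -0.30569044  0.031     ]
```

View pics/t5.png

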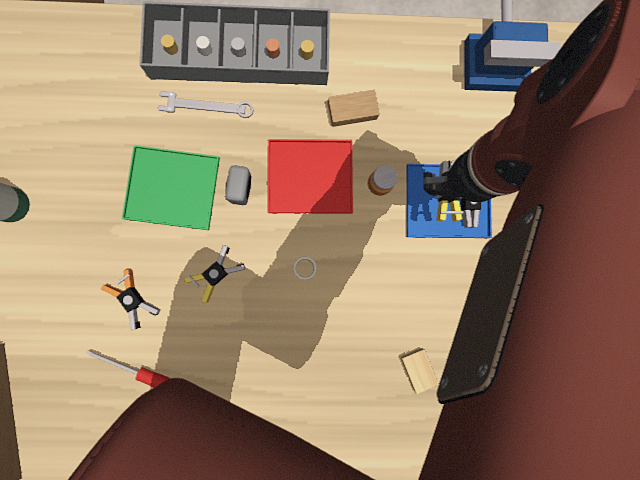

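The yellow clamp hangs over the left half of the blue tray at about (450,200), clear of the orange one. Lowering it.

Emit:
step_arm:
  steps:
    - [40,-1,-0.4,0]
    - [72,-1,-0.4,0]
    - [85,-1,-0.4,0]
    - [92,-1,-0.4,0]
    - [94.5,-1,-0.4,0]
    - [94.5,-1,-0.4,0]
    - [94.5,-1,-0.4,0]

```text
t: 13.02
ee_pos: [0.6291, -0.2338, 0.1834]
ee_rot: [0.503, -0.497, -0.503, -0.497]
wrist_force: [-0.0, 0.5, -1.9]
opening: 0.0292
```

Emit:
step_arm:
  steps:
    - [0,0,0,0]
    - [0,0,0,0]
    - [0,0,0,0]
    - [0,0,0,0]
  gripper: 125

```text
t: 13.52
ee_pos: [0.6288, -0.2337, 0.1826]
ee_rot: [0.503, -0.497, -0.503, -0.497]
wrist_force: [0.2, 0.5, 0.6]
opening: 0.0438
```

Emit:
step_arm:
  steps:
    - [-10,0,0,0]
    - [-40,0,0,0]
    - [-80,0,0,0]
    - [-110,0,0,0]
    - [-110,0,0,0]

```text
t: 14.15
ee_pos: [0.6297, -0.2341, 0.2962]
ee_rot: [0.505, -0.496, -0.501, -0.498]
wrist_force: [0.0, -0.4, 0.1]
opening: 0.0437
```

```bash
python3 - <<'E'
from h import *
rel(.4308,.3201,.30,127.3)
rel(.481,.1,.30,90)
E
```

```text
row [-6.2, 192.1, 556.6] -0.639 | head 90.7 t 14.15 open 0.0437 F [ 0.  -0.4  0.1] p [ 0.6297 -0.2341  0.2962] j6 -0.48
row [-5.4, 144.6, 335.9] 0.012 | head 90.7 t 14.15 open 0.0437 F [ 0.  -0.4  0.1] p [ 0.6297 -0.2341  0.2962] j6 -0.48
```

Emit:
step_arm:
  steps:
    - [-6,192,556.6,0]
    - [-6,192,556.6,0]
    - [-6,192,556.6,0]
    - [-6,192,556.6,0]
    - [-6,192,556.6,0]
    - [-6,192,556.6,-0.2]
    - [-6,192,556.6,-0.4]
    - [-6,192,556.6,-0.639]
  gripper: 0

```text
t: 15.15
ee_pos: [0.4588, 0.2386, 0.2974]
ee_rot: [-0.622, 0.336, 0.622, 0.336]
wrist_force: [0.8, -0.9, -0.8]
opening: 0.0854
```

```bash
python3 - <<'E'
from h import *
rel(.4308,.3201,.28,127.3)
E
```

```text
row [17.4, -21.3, 83.5] -0.07 | head 123.3 t 15.15 open 0.0854 F [ 0.8 -0.9 -0.8] p [0.4588 0.2386 0.2974] j6 -0.24
```

Emit:
step_arm:
  steps:
    - [17.4,-21,83.5,-0.07]
    - [17.4,-21,83.5,-0.07]
    - [17.4,-21,83.5,-0.07]
    - [17.4,-21,83.5,-0.07]

```text
t: 15.65
ee_pos: [0.4323, 0.3178, 0.2801]
ee_rot: [-0.633, 0.316, 0.633, 0.316]
wrist_force: [-0.2, -0.9, 0.2]
opening: 0.0853
```

```bash
python3 - <<'E'
from h import *
snap('top','t6')
rel(.4308,.3201,.178,127.3)
E
```

```text
row [102.3, -0.1, 3.1] -0.007 | head 126.9 t 15.7 open 0.0857 F [ 0.1 -0.5  1.2] p [0.4326 0.3176 0.2803] j6 -0.15
```

View pics/t6.png

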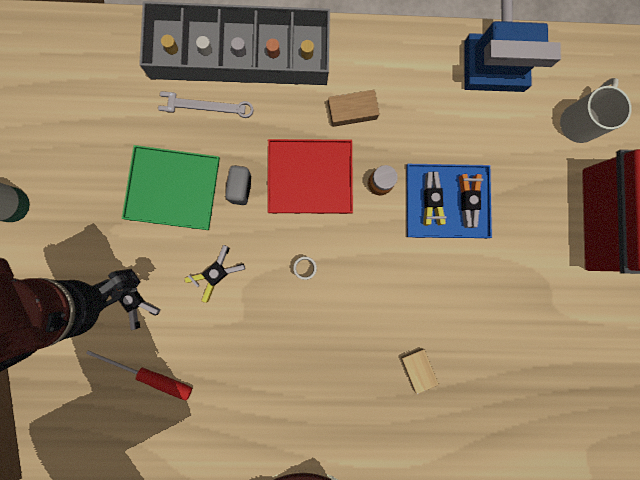

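Both shut clamps lie flat side by side in the blue tray at (434,197) and (472,199). The gripper stands over the open orange clamp at about (130,298).

Emit:
step_arm:
  steps:
    - [40,0,3,-0.007]
    - [75,0,3,-0.007]
    - [90,0,3,-0.007]
    - [98,0,3,-0.007]
    - [102,0,3,-0.007]
    - [102,0,3,-0.007]

```text
t: 16.45
ee_pos: [0.4308, 0.3209, 0.1789]
ee_rot: [0.634, -0.313, -0.634, -0.314]
wrist_force: [-0.0, -0.2, 0.1]
opening: 0.0856
```

Emit:
step_arm:
  steps:
    - [0,0,0,0]
    - [0,0,0,0]
    - [0,0,0,0]
    - [0,0,0,0]
    - [0,0,0,0]
    - [0,0,0,0]
    - [0,0,0,0]
  gripper: 255

```text
t: 17.32
ee_pos: [0.4306, 0.3209, 0.1787]
ee_rot: [0.634, -0.313, -0.634, -0.314]
wrist_force: [-0.2, -1.0, 5.2]
opening: 0.0297
```

Emit:
step_arm:
  steps:
    - [-15,0,0,0]
    - [-40,0,0,0]
    - [-75,0,0,0]
    - [-100,0,0,0]
    - [-100,0,0,0]

```text
t: 17.95
ee_pos: [0.4311, 0.3213, 0.2807]
ee_rot: [0.635, -0.312, -0.633, -0.315]
wrist_force: [0.6, -0.1, -2.5]
opening: 0.0294
```

```bash
python3 - <<'E'
from h import *
rel(.644,.298,.278,84)
E
```

```text
row [3.4, -155.1, -147.6] 0.756 | head 127.3 t 17.95 open 0.0294 F [ 0.6 -0.1 -2.5] p [0.4311 0.3213 0.2807] j6 -0.15
```

Emit:
step_arm:
  steps:
    - [3,-31,-30,0.15]
    - [3,-62,-59,0.3]
    - [3,-93,-89,0.45]
    - [3,-124,-118,0.6]
    - [3,-155,-147.6,0.756]
    - [3,-155,-147.6,0.756]
    - [3,-155,-147.6,0.756]

```text
t: 18.82
ee_pos: [0.6425, 0.2974, 0.2741]
ee_rot: [-0.473, 0.526, 0.474, 0.524]
wrist_force: [-0.8, -0.2, -0.9]
opening: 0.0292
```

```bash
python3 - <<'E'
from h import *
im=snap('top','t7')
rel(.644,.298,.182,84)
E
```

```text
row [92.5, -1.9, 0.7] 0.002 | head 84.1 t 18.88 open 0.0294 F [-0.2  0.4 -0.5] p [0.6422 0.2976 0.2745] j6 0.43
```

View pics/t7.png

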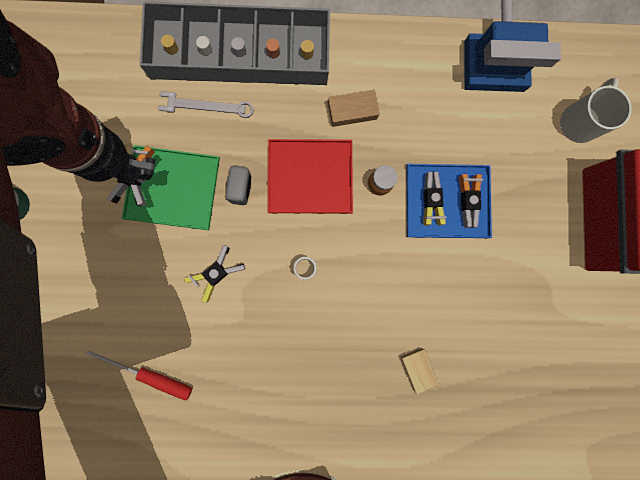

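The open orange clamp hangs over the left half of the green tray at about (135,180), seen displaced outward because of its height. Lowering it.

Emit:
step_arm:
  steps:
    - [40,-1.5,0,0]
    - [72,-1.5,0,0]
    - [84,-1.5,0,0]
    - [90,-1.5,0,0]
    - [93,-1.5,0,0]
    - [93,-1.5,0,0]
    - [93,-1.5,0,0]

```text
t: 19.75
ee_pos: [0.645, 0.2974, 0.1831]
ee_rot: [-0.473, 0.525, 0.473, 0.526]
wrist_force: [0.4, 0.1, -0.5]
opening: 0.0289
```

Emit:
step_arm:
  steps:
    - [0,0,0,0]
    - [0,0,0,0]
    - [0,0,0,0]
    - [0,0,0,0]
  gripper: 125

```text
t: 20.25
ee_pos: [0.6447, 0.2973, 0.1823]
ee_rot: [-0.473, 0.525, 0.473, 0.525]
wrist_force: [-0.8, 0.4, 0.2]
opening: 0.0437
```

Emit:
step_arm:
  steps:
    - [-10,0,0,0]
    - [-40,0,0,0]
    - [-80,0,0,0]
    - [-110,0,0,0]
    - [-110,0,0,0]

```text
t: 20.88
ee_pos: [0.6457, 0.2977, 0.2962]
ee_rot: [-0.474, 0.523, 0.472, 0.527]
wrist_force: [1.2, 0.6, 0.2]
opening: 0.0435
```

```bash
python3 - <<'E'
from h import *
rel(.4805,.1695,.28,43)
E
```

```text
row [15.0, 151.0, -144.7] 0.716 | head 84.0 t 20.88 open 0.0435 F [1.2 0.6 0.2] p [0.6457 0.2977 0.2962] j6 0.43
```

Emit:
step_arm:
  steps:
    - [4,30,-29,0.14]
    - [8,60,-58,0.28]
    - [12,90,-87,0.43]
    - [15,121,-116,0.57]
    - [15,151,-144.7,0.716]
    - [15,151,-144.7,0.716]
    - [15,151,-144.7,0.716]
  gripper: 0

```text
t: 21.75
ee_pos: [0.48, 0.1693, 0.2775]
ee_rot: [-0.26, 0.657, 0.259, 0.658]
wrist_force: [-0.1, -0.3, 0.0]
opening: 0.0856
```

```bash
python3 - <<'E'
from h import *
snap('top','t8')
rel(.4805,.1695,.178,43)
E
```

```text
row [99.5, -0.1, 0.1] 0.001 | head 43.1 t 21.8 open 0.0853 F [ 0.4 -0.2  1.5] p [0.4802 0.1695 0.2775] j6 1.01
```

View pics/t8.png

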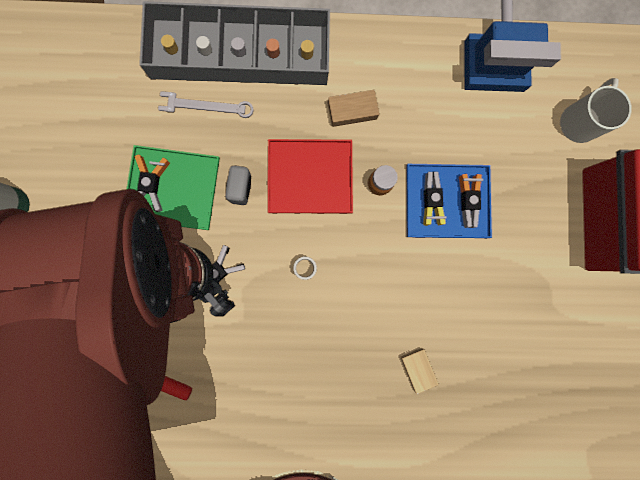

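The open orange clamp lies in the green tray with its disc at (147,181). The gripper is above the open yellow clamp at about (213,274).

Emit:
step_arm:
  steps:
    - [40,0,0,0]
    - [75,0,0,0]
    - [90,0,0,0]
    - [98,0,0,0]
    - [99.5,0,0,0]
    - [99.5,0,0,0]

```text
t: 22.55
ee_pos: [0.48, 0.1693, 0.1786]
ee_rot: [-0.259, 0.657, 0.259, 0.658]
wrist_force: [0.8, -0.5, 0.7]
opening: 0.0854
```

Emit:
step_arm:
  steps:
    - [0,0,0,0]
    - [0,0,0,0]
    - [0,0,0,0]
    - [0,0,0,0]
    - [0,0,0,0]
    - [0,0,0,0]
    - [0,0,0,0]
  gripper: 255

```text
t: 23.42
ee_pos: [0.4796, 0.1692, 0.1782]
ee_rot: [-0.259, 0.658, 0.259, 0.658]
wrist_force: [-1.3, 0.5, 5.4]
opening: 0.0292
```

Emit:
step_arm:
  steps:
    - [-15,0,0,0]
    - [-40,0,0,0]
    - [-75,0,0,0]
    - [-100,0,0,0]
    - [-100,0,0,0]

```text
t: 24.05
ee_pos: [0.4802, 0.1693, 0.28]
ee_rot: [-0.259, 0.657, 0.259, 0.659]
wrist_force: [1.1, -0.8, -1.6]
opening: 0.0292
```

```bash
python3 - <<'E'
from h import *
rel(.636,.222,.278,84)
im=cv2.cvtColor(snap('top','t9'),cv2.COLOR_RGB2BGR)
g=im[140:240,110:230]; cv2.imwrite('pics/t9c.png',cv2.resize(g,None,fx=5,fy=5,interpolation=cv2.INTER_CUBIC))
from seg import clamp
clamp(im,147,181,'oo',z=.031)
E
```

```text
row [2.7, -67.7, 149.9] -0.716 | head 43.0 t 24.05 open 0.0292 F [ 1.1 -0.8 -1.6] p [0.4802 0.1693 0.28  ] j6 1.02
oo disc [0.6452 0.2976] rect [0.6015 0.312 ] [(np.float64(0.0362), np.float64(124.1)), (np.float64(0.0617), np.float64(33.4))]
```

View pics/t9c.png

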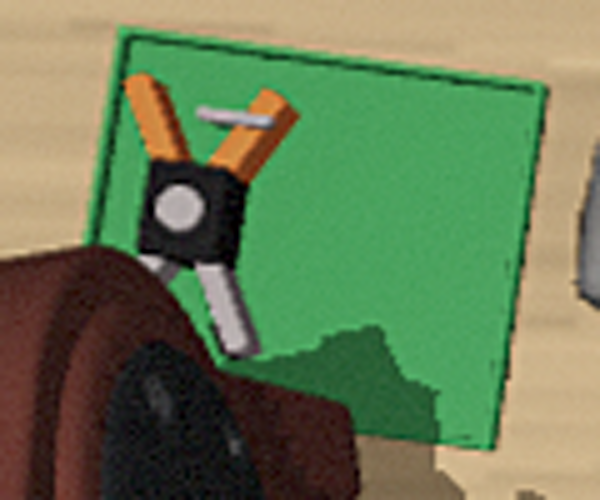

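The open orange clamp lies flat in the left half of the green tray, its disc at (0.645, 0.298) as commanded, and the right half is free.

Emit:
step_arm:
  steps:
    - [2.5,-13,30,-0.14]
    - [2.5,-27,60,-0.28]
    - [2.5,-40,90,-0.43]
    - [2.5,-54,120,-0.57]
    - [2.5,-67.7,150,-0.716]
    - [2.5,-67.7,150,-0.716]
    - [2.5,-67.7,150,-0.716]

```text
t: 24.98
ee_pos: [0.6344, 0.2217, 0.2739]
ee_rot: [-0.472, 0.527, 0.473, 0.525]
wrist_force: [-1.1, -0.4, -0.9]
opening: 0.0295
```

```bash
python3 - <<'E'
from h import *
im=snap('top','t10')
rel(.636,.222,.182,84)
E
```

```text
row [92.3, -1.9, 0.6] -0.001 | head 83.9 t 25.02 open 0.0295 F [-0.4 -0.1 -0.6] p [0.6343 0.2217 0.2743] j6 0.33
```

View pics/t10.png

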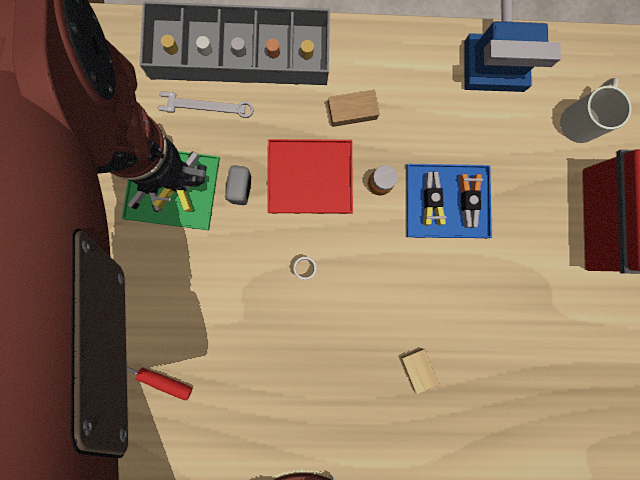

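The open yellow clamp hangs over the right half of the green tray at about (180,178). The tape at (237,185) is clear. Lowering it.

Emit:
step_arm:
  steps:
    - [40,-1.5,0,0]
    - [72,-1.5,0,0]
    - [84,-1.5,0,0]
    - [90,-1.5,0,0]
    - [93,-1.5,0,0]
    - [93,-1.5,0,0]
    - [93,-1.5,0,0]

```text
t: 25.9
ee_pos: [0.6371, 0.2219, 0.1831]
ee_rot: [-0.473, 0.525, 0.473, 0.526]
wrist_force: [1.0, 0.7, -0.7]
opening: 0.0292
```

Emit:
step_arm:
  steps:
    - [0,0,0,0]
    - [0,0,0,0]
    - [0,0,0,0]
    - [0,0,0,0]
  gripper: 125

```text
t: 26.4
ee_pos: [0.6368, 0.2218, 0.1823]
ee_rot: [-0.473, 0.525, 0.473, 0.525]
wrist_force: [0.7, 0.9, 0.3]
opening: 0.0435
```

Emit:
step_arm:
  steps:
    - [-10,0,0,0]
    - [-40,0,0,0]
    - [-80,0,0,0]
    - [-110,0,0,0]
    - [-110,0,0,0]

```text
t: 27.02
ee_pos: [0.6378, 0.222, 0.2958]
ee_rot: [-0.474, 0.524, 0.472, 0.527]
wrist_force: [-0.5, -0.2, -0.9]
opening: 0.0434
```

```bash
python3 - <<'E'
from h import *
im=cv2.imread('pics/t0.png') if 0 else cv2.imread('pics/top0.png')
cr=cv2.resize(im[245:295,275:330],None,fx=10,fy=10,interpolation=cv2.INTER_CUBIC)
# hypothesised top rim circles
import itertools
def circ(cx,cy,z,r): 
    return np.array([(proj('top',[cx+r*np.cos(a),cy+r*np.sin(a),z])-[275,245]+.5)*10-.5 for a in np.linspace(0,6.283,40)]).astype(np.int32)
hsv=cv2.cvtColor(im,cv2.COLOR_BGR2HSV)
w=((hsv[...,1]<60)&(hsv[...,2]>120)).astype(np.uint8); k,l,st,ce=cv2.connectedComponentsWithStats(w)
for i in range(1,k):
    if st[i,4]>40 and abs(ce[i]-[303,267]).max()<12:
        c=cv2.findContours((l==i).astype(np.uint8),0,1)[0]; c=max(c,key=len); (x,y),r=cv2.minEnclosingCircle(c)
        print(st[i],ce[i],(x,y,r),ray('top',(x,y),.045)); X=ray('top',(x,y),.045)
        cv2.polylines(cr,[circ(X[0],X[1],.045,.021)],1,(255,0,255),1); cv2.polylines(cr,[circ(X[0],X[1],0,.021)],1,(0,0,255),1)
cv2.imwrite('pics/coup.png',cr)
E
```

```text
[293 256  24  24 179] [304.30167598 267.81005587] (304.61236572265625, 267.7359619140625, 11.846287727355957) [0.49358068 0.00510679 0.045     ]
```

View pics/coup.png

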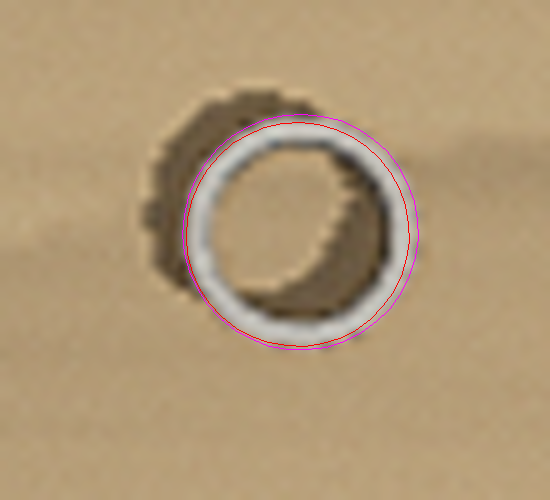

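The coupling's rim sits at about pixel (304.8,268), which puts it at (0.493, 0.0055). Going to it.

```bash
python3 - <<'E'
from h import *
rel(.493,.0055,.285,90)
E
```

```text
row [9.8, 121.5, -230.5] -0.104 | head 84.0 t 27.02 open 0.0434 F [-0.5 -0.2 -0.9] p [0.6378 0.222  0.2958] j6 0.33
```

Emit:
step_arm:
  steps:
    - [2,24,-46,-0.02]
    - [4,48,-92,-0.04]
    - [6,73,-138,-0.06]
    - [8,97,-184,-0.08]
    - [10,121.5,-230.5,-0.104]
    - [10,121.5,-230.5,-0.104]
    - [10,121.5,-230.5,-0.104]
  gripper: 0

```text
t: 27.9
ee_pos: [0.4922, 0.0052, 0.2822]
ee_rot: [-0.5, 0.5, 0.5, 0.5]
wrist_force: [0.9, -0.6, -0.1]
opening: 0.0855
```

```bash
python3 - <<'E'
from h import *
snap('scene','s11'); snap('top','t11')
rel(.493,.0055,.182,90)
E
```

```text
row [100.2, -0.4, -0.3] 0.0 | head 90.0 t 28.0 open 0.0853 F [ 0.3  0.7 -0.3] p [0.4925 0.0058 0.2822] j6 -0.14
```

View pics/s11.png

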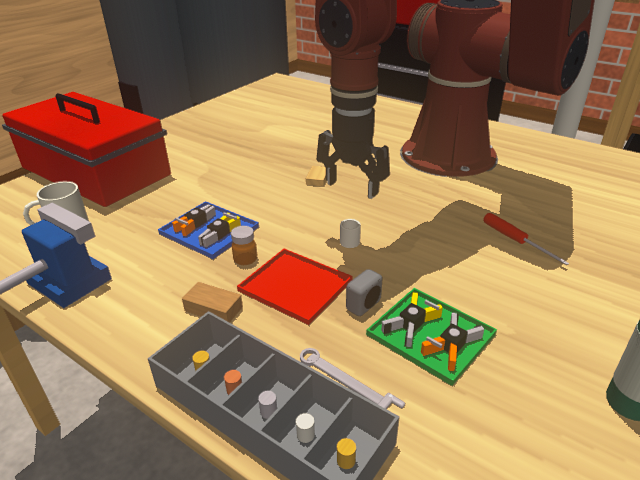

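View pics/t11.png

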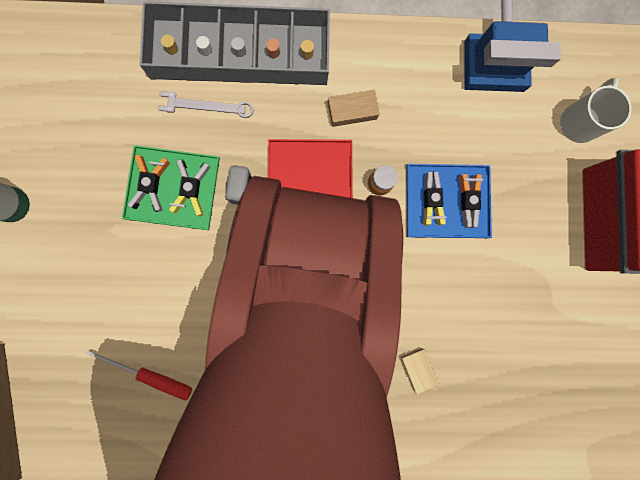

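All four clamps lie flat and apart: discs at (146,182) and (189,187) in the green tray, (434,197) and (472,199) in the blue. Now the coupling.

Emit:
step_arm:
  steps:
    - [35,0,0,0]
    - [65,0,0,0]
    - [85,0,0,0]
    - [96,0,0,0]
    - [100,0,0,0]
    - [100,0,0,0]

```text
t: 28.75
ee_pos: [0.4923, 0.0054, 0.1826]
ee_rot: [0.5, -0.5, -0.5, -0.5]
wrist_force: [0.0, 0.4, 0.6]
opening: 0.0853
```

Emit:
step_arm:
  steps:
    - [0,0,0,0]
    - [0,0,0,0]
    - [0,0,0,0]
    - [0,0,0,0]
    - [0,0,0,0]
    - [0,0,0,0]
    - [0,0,0,0]
  gripper: 255
  squeeze: 30

```text
t: 29.62
ee_pos: [0.4922, 0.0051, 0.1828]
ee_rot: [-0.5, 0.5, 0.5, 0.5]
wrist_force: [-1.7, 0.7, 6.2]
opening: 0.0405
```

Emit:
step_arm:
  steps:
    - [-15,0,0,0]
    - [-40,0,0,0]
    - [-75,0,0,0]
    - [-100,0,0,0]
    - [-100,0,0,0]

```text
t: 30.25
ee_pos: [0.4928, 0.0051, 0.2847]
ee_rot: [0.501, -0.499, -0.499, -0.501]
wrist_force: [-0.0, 0.5, -1.2]
opening: 0.0406
```

```bash
python3 - <<'E'
from h import *
rel(.667,-.002,.283,90)
E
```

```text
row [2.4, -174.2, -7.0] -0.0 | head 90.0 t 30.25 open 0.0406 F [-0.   0.5 -1.2] p [0.4928 0.0051 0.2847] j6 -0.14
```

Emit:
step_arm:
  steps:
    - [2,-35,-1,0]
    - [2,-75,-3,0]
    - [2,-120,-5,0]
    - [2,-155,-6,0]
    - [2,-174,-7,0]
    - [2,-174,-7,0]
    - [2,-174,-7,0]

```text
t: 31.12
ee_pos: [0.665, -0.0018, 0.2796]
ee_rot: [-0.499, 0.5, 0.5, 0.5]
wrist_force: [0.0, 0.2, -1.5]
opening: 0.0406
```

```bash
python3 - <<'E'
from h import *
snap('scene','s12')
rel(.667,-.002,.1855,90)
E
```

```text
row [94.4, -2.1, -0.3] -0.0 | head 90.0 t 31.18 open 0.0409 F [-0.1  0.7 -0.4] p [ 0.665  -0.0018  0.2799] j6 -0.11
```

View pics/s12.png

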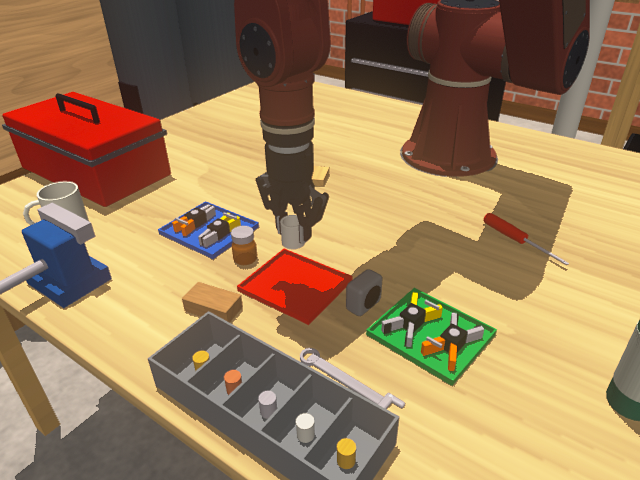

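The coupling hangs upright in the gripper at about (293,232), above the red tray. Lowering it.

Emit:
step_arm:
  steps:
    - [35,-1.5,0,0]
    - [65,-1.5,0,0]
    - [82,-1.5,0,0]
    - [91,-1.5,0,0]
    - [94,-1.5,0,0]
    - [95,-1.5,0,0]
    - [95,-1.5,0,0]

```text
t: 32.05
ee_pos: [0.6678, -0.0019, 0.186]
ee_rot: [-0.5, 0.5, 0.5, 0.5]
wrist_force: [-0.5, -0.1, -1.2]
opening: 0.0406
```

Emit:
step_arm:
  steps:
    - [0,0,0,0]
    - [0,0,0,0]
    - [0,0,0,0]
    - [0,0,0,0]
  gripper: 60

```text
t: 32.55
ee_pos: [0.6675, -0.0019, 0.1854]
ee_rot: [-0.5, 0.5, 0.5, 0.5]
wrist_force: [-0.2, -0.5, -0.4]
opening: 0.0655
```

Emit:
step_arm:
  steps:
    - [-10,0,0,0]
    - [-40,0,0,0]
    - [-80,0,0,0]
    - [-120,0,0,0]
    - [-120,0,0,0]

```text
t: 33.17
ee_pos: [0.6687, -0.002, 0.3098]
ee_rot: [0.502, -0.499, -0.498, -0.502]
wrist_force: [0.0, 0.5, -1.6]
opening: 0.0651
```

```bash
python3 - <<'E'
from h import *
rel(.4,0,.4,90)
E
```

```text
row [-92.1, 268.1, 1.8] -0.0 | head 90.0 t 33.17 open 0.0651 F [ 0.   0.5 -1.6] p [ 0.6687 -0.002   0.3098] j6 -0.11
```

Emit:
step_arm:
  steps:
    - [-50,50,0,0]
    - [-92,100,0,0]
    - [-92,268,0,0]
    - [-92,268,0,0]
    - [-92,268,0,0]
    - [-92,268,0,0]
    - [-92,268,0,0]

```text
t: 34.05
ee_pos: [0.3998, -0.0019, 0.3975]
ee_rot: [-0.5, 0.5, 0.5, 0.5]
wrist_force: [0.1, -0.6, 0.5]
opening: 0.0653
```

Emit:
step_arm:
  steps:
    - [0,120,400,0]
    - [0,120,400,0]
    - [0,120,400,0]
    - [0,120,400,0]
    - [0,120,400,0]
    - [0,120,400,0]
    - [0,120,400,0]
    - [0,120,400,0]

```text
t: 35.05
ee_pos: [0.2792, 0.4013, 0.3964]
ee_rot: [-0.501, 0.499, 0.501, 0.499]
wrist_force: [0.6, -1.1, -0.6]
opening: 0.0651
```

```bash
python3 - <<'E'
from h import *
a=cv2.cvtColor(snap('top','t13'),cv2.COLOR_RGB2BGR); snap('scene','s13')
cv2.imwrite('pics/t13c.png',cv2.resize(a[130:250,110:510],(800,240),interpolation=cv2.INTER_CUBIC))
rel(.4,0,.4,90)
b=cv2.imread('pics/top0.png')
for n,(u,v) in dict(tape=(237,185),jar=(382,181)).items():
    print(n,np.abs(a[v-20:v+20,u-16:u+16].astype(int)-b[v-20:v+20,u-16:u+16]).mean())
    print([np.round(d['pixel'],1) for d in spot_point(n,'top')[:1]])
print([(np.round(d['pixel'],1),ray('top',d['pixel'],.003)) for d in spot_point('coupling','top')[:1]])
E
```

```text
row [-3.1, -119.8, -399.0] 0.001 | head 90.1 t 35.15 open 0.0654 F [ 0.7 -0.3  0.7] p [0.2798 0.3989 0.3966] j6 0.81
tape 2.8020833333333335
[array([239.1, 183.8])]
jar 2.5674479166666666
[array([378. , 184.7])]
[(array([307.2, 177.3]), array([0.66591998, 0.00332139, 0.003     ]))]
```

View pics/t13c.png

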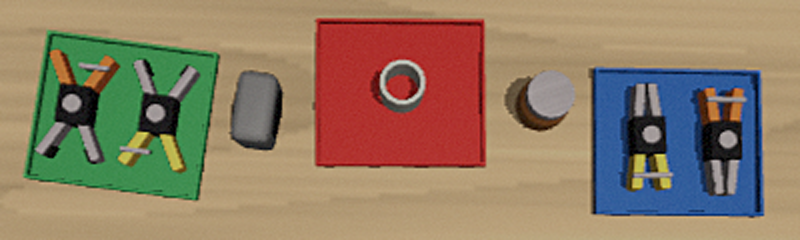

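View pics/s13.png

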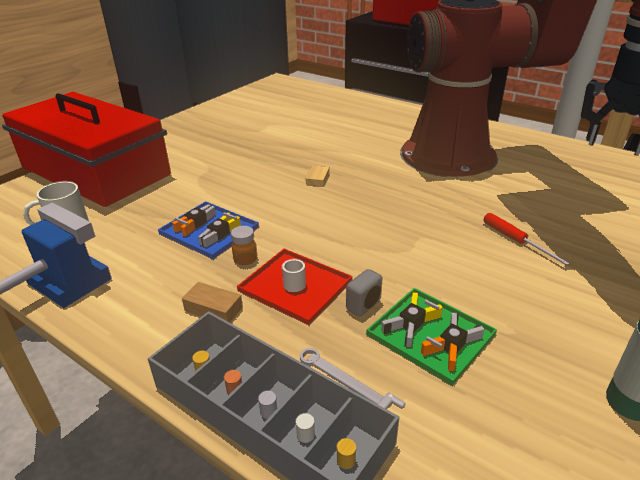

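The pictures show all four clamps flat and apart inside the right trays. The coupling stands upright in the red tray at about (293,275) in the scene view, and the jar and tape are unmoved.

```bash
python3 -c "
from h import *
print(job_done(), state()['t'])"
```

```text
the job is handed in; nothing more can be done
the job is handed in; nothing more can be done
```

I put the two shut clamps into the blue tray, then the two open clamps into the green tray, then the coupling into the red tray. I handed the job in at about 35 s on the robot's clock, of the 109 s allowed. `job_done()` gives no verdict, so I don't know how it was judged.

- **Clamps:** in the last top and scene pictures all four lie flat on their tray floors, inside the lips and clear of each other.
- **Coupling:** it stands upright near the middle of the red tray.
- **Jar and tape measure:** the picture around each hardly changed between start and end (mean difference under 3 grey levels). The network's points for them wandered by about 2 to 4 px. I took this as detector noise, since the pictures show no shift.
- **Forces:** no wrist force reading at the end of a move was above about 6 N.

No check failed. One disagreed: the network's first positions for the two orange clamps were 7–9 mm from the ones I measured from their pivot discs. I used the disc measurements, and every grasp came out centred.

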